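# Third hand at the face-frame jig

### The arm

A 7-joint arm with a two-finger parallel gripper is mounted at the origin on the work surface. World frame = base frame: x ahead of the robot, y to its left, z up, the work surface at z = 0. Lengths are in m, angles in rad, forces in N, time in s.
With the tool pointing down it reaches from about 0.425 to 0.95 m from the base axis. Payload 4.7 kg.
Tool frame: the origin (TCP) lies at the very end of the fingers, on their centre line; the grasp point (between the pads) lies 19 mm behind it; z points along the fingers, y is the line along which they close (so a half turn about z gives the same grasp; the last joint's range is limited). The gripper opens to 85 mm and grips with 20 to 120 N. Pads are 22 mm wide; open, the fingers measure 114 mm over their backs; the gripper's body (76 mm by 85 mm) begins 54 mm behind the grasp point. The pads swing forward as they close: fully open they stand 13 mm farther back than shut.
Start: joints at [-0.029, 0.469, -0.049, 1.532, 0.024, 1.141, -0.082], TCP at [0.675, 0, 0.231] pointing down, gripper open.
Joint ranges: [-2.59, 2.59], [-0.33, 1.99], [-1.39, 1.29], [0.1, 2.45], [-1.04, 4.18], [0.21, 1.99], [-2.66, 2.66]. Speed limits (rad/s): [2.57, 2.57, 3.14, 3.14, 3.14, 3.14, 3.14].

### API

Orientations are given as a unit quaternion [w, x, y, z].
In Python, from rig import bot gives the robot as it stands.
- The arm moves only by the shell command python3 -m inch FILE [OPENING], which reads ROWS from the file FILE. ROWS is a JSON list of rows, 1 to 5 of them, each written [[dx, dy, dz], [rx, ry, rz]]: dx, dy, dz in m, then a rotation vector rx, ry, rz in rad; each row is the pose to reach, as a shift and turn from the pose commanded when the command began, along the tool's axes at that moment; what a row does not reach only later rows make up. A row lasts 1/10 s, in which the tool goes at most 0.05 m and 0.15 rad, less where a joint would pass 70% of its speed; a pose out of reach is approached as far as the arm can. OPENING is the finger opening in m, set as the command begins (- or left out keeps the last). The fingers move at their own pace and stop on an object; the grip force is fixed at half the most. Time passes only in rows, so rows that do not move let the fingers close. It prints the time, the measured TCP pose, the force, the opening and the grip force at its end. Input that does not fit is refused with a message, and nothing moves.
- bot.get_state(): the state, without advancing time (a new reading comes with each control period).
- bot.capture(name): name is "scene" or "side" or "wrist"; returns a dict with "img" (420x560x3 uint8, blue, green, red), "fx", "fy", "cx", "cy" (pixels), "world_to_cam" (4x4, takes a point from world to camera coordinates). Camera axes: x right, y down, z forward; pixel columns grow to the right and rows downward; lengths in m; the calibration is good to about 2 mm. The wrist camera is an equidistant fisheye: a pixel r from the principal point sees the ray r / f radians off the axis. A picture is of the moment at which its call begins. There is no depth.
- bot.close_job(): hands the job in; it is judged then, once.
Trained networks look in a picture, given as the dict that the camera call returned (one of the last four; its "shot" number tells which), for a name from the list of things; names that differ only in an ending like _2 or _b are one class to them, and where a whole thing is asked for, a point or a joint stands for the part that bears it (a point fixed in the world has none). Each returns a list of dicts, best first, with "score" (0 to 1); they miss things now and then, are a little off and sometimes report something else, mostly with a low value. They report only what shows in the picture. A call takes as long as a camera call.
- bot.recognise(picture, label): "centre" ([x, y, z] in m, in world coordinates, good to about 4 mm: the middle of the surface that is visible of it).
The state is a dict: "time_s": time; "joint_pos": joint angles; "dq": joint speeds; "joint_efforts": joint torques, N m; "tcp_pos": TCP position; "orientation": TCP orientation; "ft_force": force on the tool from outside, world axes, zero at the start; "moment": the same for the moment, N m; "finger_gap": finger opening in m; "finger_force": force on a finger pad.
Only numpy, scipy, OpenCV 4.12 (cv2) and the standard library are available. Lean on these libraries where they do the work, as an engineer would, in place of code of your own. Each camera call takes 0.05 s, during which the arm holds its last target. There are 200 camera calls.

### The job

The light stile is clamped in the corner jig, ready for me to screw the rail to it: lay the light rail with the two pocket holes flat in the jig, holes up, with its long edge snug along the end fence and its pocket-hole end butted squarely against the stile. Then press it endwise on the stile with a steady push of about 12 newtons, without ramming it, keep that up for a few seconds and finish with the hand still on the rail and pressing like that, not letting go, so that I can drive the screws. Leave everything else on the bench where it is.

Things in the scene. Friction and masses are not known exactly. Their poses are not given: they have to be found in the camera images.
- rail: the rail to fit: light maple strip 280 x 38 x 19 mm, 0.11 to 0.21 kg, lying flat; origin at the centre of its underside, z up, +y along it to the pocket-hole end: two dark slots side by side in the top face, 30 to 60 mm from that end. Can be gripped across its width at mid-length, in the jig too (the end fence stops 45 mm short of there). Not pressed down, it slides on the board with under 3 N
- rail_end (a point): the bottom edge of the rail's pocket-hole end, mid-width: 140 mm from the rail's origin along its +y; same axes as the rail
- jig: corner jig, screwed down, rigid: grey board 12 mm thick with two brown fences 16 mm high on it. Origin on the bench under the inner corner; +x towards the end fence (away from the robot), +y towards the stile (left). Board x -220 to 50, y -200 to 155. Side fence, behind the stile: x -187 to -1, y 38 to 70; outside it a steel toggle clamp, red handle (to y 225), 75 mm above the bench at most
- end_fence (a point): the middle of the end fence's inner face, at its foot on the board, axes as the jig's; the face is upright, 16 mm high, runs along y from -82 to 83 mm of this point; the fence is 34 mm wide behind it (towards +x)
- stile: the light maple stile already clamped in the jig along the side fence: 300 long, 38 wide, 19 thick, rigidly held, same axes as the jig. Origin at the inner corner on the board's top; it spans x -300 to 0, y 0 to 38. The rail's end is to press on its inner edge, the upright face at y = 0; wood on wood, so the push climbs to 10 N or more within about 1 mm of advance
- corner (a point): the inner corner, on the board's top face (12 mm above the bench), where the stile's inner edge meets the end fence; axes as the jig's. With the rail fitted, rail_end lies at x = -19, y = 0, z = 0 mm here and the rail's axes agree with these
- spare: a dark walnut strip without holes, 280 x 38 x 19 mm, lying near the rail; not wanted, leave it; origin at the centre of its underside, length along y
- contour_gauge: contour gauge with orange needles in a black holder, 250 x 100 x 25 mm, length along its y; bystander at the back; origin at the centre of its underside
- tape: black and orange tape measure, 45 x 75 x 70 mm; bystander at the back right; origin at the centre of its underside
- glue: yellow glue bottle, 64 mm across, 190 tall; bystander at the back; origin at the centre of its underside
- drill: blue cordless drill standing on its battery, 75 x 235 x 210 mm high; bystander at the left; origin at the centre of its underside
- square: dark steel framing square lying flat, legs 300 x 40 (along its x) and 180 x 30 mm (towards its -y), 4 thick; bystander at the right; origin on the underside of the long leg, 50 mm from its free (+x) end
- knife: aluminium utility knife, 155 x 28 x 18 mm, length along its y; bystander at the right; origin at the centre of its underside
- screws: open blue plastic tray of screws, 100 x 150 x 32 mm; bystander at the left; origin at the centre of its underside

How it is judged:
By the outcome, as a careful person would: the job done as asked, in the order asked, and still so for the second after the job is handed in, while the arm keeps its last pose, push and grip.
It also fails if it takes over 58 s, if anything falls off the work surface, if the arm or the gripper's body presses on something with over 40 N, if the wrist force passes 120 N, or if a joint passes its speed limit or range.

## Working session

There is one attempt and no reset: what is moved stays moved. The work goes in short steps, Python scripts to look and compute and a shell command to move; the robot and the scene stay as the last step left them, time stands still between calls to the robot, and variables do not carry over. Pictures are saved under pics/ and viewed, at most 12 in all, crops included, and the job is handed in when it is done.

```bash
ls; mkdir -p pics; python3 - <<'E'
from rig import bot
import cv2,numpy as np
s=bot.get_state(); print(s)
a={}
for n in("scene","side"):
    p=bot.capture(n); cv2.imwrite(f"pics/{n}0.png",p["img"])
    print(n,p["fx"],p["cx"],p["cy"],np.round(p["world_to_cam"],3).tolist())
    for l in("rail","rail_end","jig","end_fence","stile","corner","spare"):
        r=bot.recognise(p,l); print(l,[(np.round(d["centre"],3).tolist(),round(d["score"],2)) for d in r[:3]])
E
```

```text
pics
{'time_s': 0.0, 'joint_pos': array([-0.02893196,  0.4694351 , -0.04864533,  1.53372857,  0.02410504,
        1.14101596, -0.08233024]), 'dq': array([-1.57516154e-03, -1.38780134e-03,  2.04298888e-03, -2.18923114e-05,
       -4.58419964e-04,  4.85077942e-05, -4.21826312e-04]), 'joint_efforts': array([ 1.18357209e-03, -5.10321057e+01, -4.63755790e-02, -2.37716943e+01,
        1.05899444e-02,  7.35067850e-03,  1.56414734e-05]), 'tcp_pos': array([6.74391165e-01, 5.98225594e-05, 2.30251199e-01]), 'orientation': array([-6.86733912e-04,  7.07077727e-01,  7.07135126e-01, -7.27560961e-04]), 'ft_force': array([ 0.09522664, -0.26369262, -0.21828825]), 'moment': array([-0.0290029 , -0.02905842, -0.03914671]), 'finger_force': 0.0, 'finger_gap': 0.08562156921842357}
scene 394.1143313156645 280.777129809115 213.11772763781826 [[-0.846, 0.533, -0.004, 0.483], [0.418, 0.658, -0.626, -0.229], [-0.331, -0.532, -0.78, 1.381], [0.0, 0.0, 0.0, 1.0]]
rail [([0.428, -0.19, 0.021], 0.61)]
rail_end [([0.426, -0.19, 0.015], 0.82)]
jig [([0.476, 0.265, 0.009], 0.87)]
end_fence [([0.478, 0.267, 0.011], 0.8)]
stile [([0.402, 0.289, 0.028], 0.6), ([0.461, 0.553, 0.006], 0.48)]
corner [([0.479, 0.267, 0.011], 0.88), ([0.596, -0.524, 0.012], 0.48)]
spare [([0.589, -0.187, 0.014], 0.81)]
side 407.3965008683957 276.1463574707255 205.34431337769843 [[-0.932, -0.362, 0.012, 0.543], [-0.25, 0.617, -0.746, 0.184], [0.263, -0.698, -0.666, 1.097], [0.0, 0.0, 0.0, 1.0]]
rail [([0.422, -0.214, 0.015], 0.88), ([0.455, 0.292, 0.015], 0.21)]
rail_end [([0.42, -0.213, 0.016], 0.96)]
jig [([0.452, 0.289, 0.013], 0.82), ([0.42, -0.209, 0.018], 0.55)]
end_fence [([0.452, 0.289, 0.01], 0.7)]
stile [([0.375, 0.293, 0.032], 0.57)]
corner [([0.455, 0.288, 0.013], 0.66)]
spare [([0.591, -0.205, 0.016], 0.76)]
```

View images.

View pics/scene0.png

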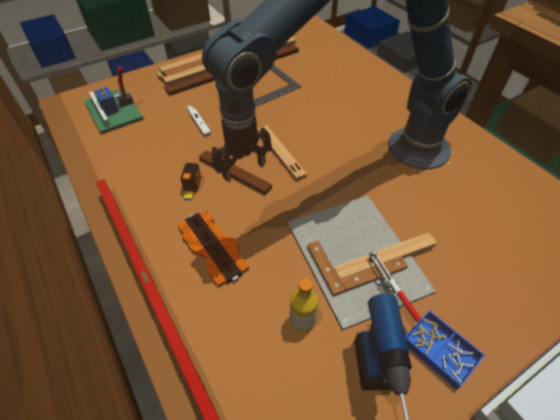

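View pics/side0.png

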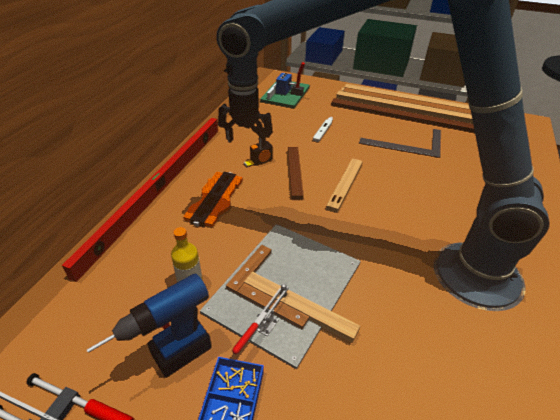

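```bash
cat > h.py <<'E'
import numpy as np,cv2
def ray(p,uv,name):
    T=np.array(p["world_to_cam"]);R=T[:3,:3];c=-R.T@T[:3,3]
    x=(uv[0]-p["cx"])/p["fx"];y=(uv[1]-p["cy"])/p["fy"]
    if name=="wrist":
        r=np.hypot(x,y);d=np.array([x/r*np.sin(r),y/r*np.sin(r),np.cos(r)]) if r>0 else np.array([0,0,1.])
    else: d=np.array([x,y,1.])
    return c,R.T@d
def hit(p,uv,z,name):
    c,d=ray(p,uv,name);return c+d*(z-c[2])/d[2]
def proj(p,X,name):
    T=np.array(p["world_to_cam"]);q=T[:3,:3]@np.asarray(X)+T[:3,3]
    if name=="wrist":
        h=np.hypot(q[0],q[1]);k=np.arctan2(h,q[2])/h;x,y=q[0]*k,q[1]*k
    else:x,y=q[0]/q[2],q[1]/q[2]
    return np.array([p["fx"]*x+p["cx"],p["fy"]*y+p["cy"]])
E
python3 - <<'E'
from rig import bot
import cv2,numpy as np,pickle
P={}
for n in("scene","side","wrist"):
    P[n]=bot.capture(n)
pickle.dump(P,open("P0.pkl","wb"))
w=P["wrist"]; print(w["fx"],w["cx"],w["cy"],np.round(w["world_to_cam"],3).tolist())
c=[cv2.resize(P["scene"]["img"][190:330,280:445],None,fx=4,fy=4,interpolation=cv2.INTER_CUBIC)]
cv2.imwrite("pics/a.png",c[0]); cv2.imwrite("pics/w0.png",w["img"])
cv2.imwrite("pics/b.png",cv2.resize(P["side"]["img"][140:345,190:370],None,fx=2.9,fy=2.9,interpolation=cv2.INTER_CUBIC))
E
```

```text
325.19226210127806 275.92515628865027 211.6563097971806 [[1.0, 0.001, 0.0, -0.676], [0.001, -0.949, 0.316, -0.04], [0.0, -0.316, -0.949, 0.381], [0.0, 0.0, 0.0, 1.0]]
```

View pics/a.png

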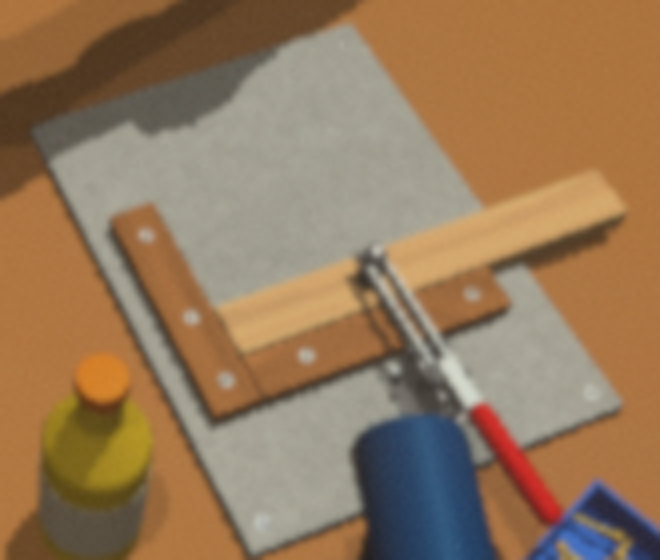

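View pics/w0.png

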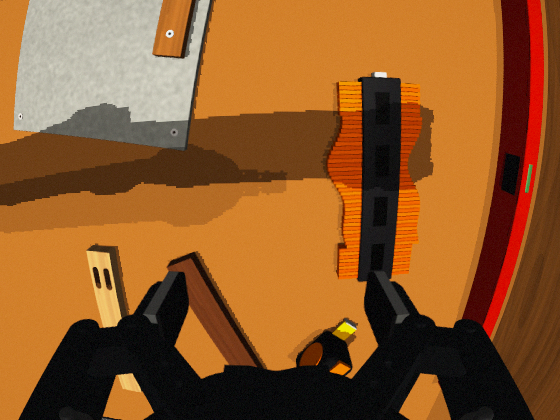

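```bash
cat > fit.py <<'E'
from h import *
import pickle
from scipy.optimize import least_squares
P=pickle.load(open("P0.pkl","rb"))
a=lambda u,v:(280+(u+.5)/4-.5,190+(v+.5)/4-.5)
J=[("scene",a(33,130),(.05,-.2,.012)),("scene",a(350,27),(-.22,-.2,.012)),("scene",a(620,406),(-.22,.155,.012)),("scene",a(252,553),(.05,.155,.012)),
("scene",a(598,170),(-.3,0,.031)),("scene",a(625,212),(-.3,.038,.031)),("scene",a(218,308),(0,0,.031)),
("scene",a(112,214),(.034,-.129+0,.028)),("scene",a(155,204),(0,-.129,.028)),
("wrist",(187,148),(.05,-.2,.012)),("wrist",(14,130),(-.22,-.2,.012))]
def res(q,obs):
    c,s=np.cos(q[2]),np.sin(q[2]);r=[]
    for n,uv,X in obs: r+=list(proj(P[n],[q[0]+c*X[0]-s*X[1],q[1]+s*X[0]+c*X[1],X[2]],n)-uv)
    return np.array(r)
if __name__=="__main__":
    J2=[o for i,o in enumerate(J) if i not in(7,8)]
    f=least_squares(res,[.48,.27,0],args=(J2,),loss="soft_l1");print("jig",f.x.round(4),np.round(f.fun.reshape(-1,2),1).tolist())
    q=f.x
    # fence end location
    for o in J[7:9]:
        g=hit(P["scene"],o[1],.028,"scene")-[q[0],q[1],0];c,s=np.cos(q[2]),np.sin(q[2]);print("fence end in jig",c*g[0]+s*g[1],-s*g[0]+c*g[1])
    A,B=hit(P["wrist"],(88,247),.019,"wrist"),hit(P["wrist"],(117,248),.019,"wrist");print("rail end",A,B,np.linalg.norm(A-B))
E
python3 fit.py
python3 - <<'E'
import pickle,cv2
P=pickle.load(open("P0.pkl","rb"))
a=cv2.resize(P["side"]["img"][140:220,270:370],None,fx=5,fy=5,interpolation=cv2.INTER_CUBIC)
b=cv2.resize(P["scene"]["img"][115:195,245:325],None,fx=5,fy=5,interpolation=cv2.INTER_CUBIC)
import numpy as np
cv2.imwrite("pics/c.png",np.hstack([b[:, :400],a[:,:400]]))
E
```

```text
jig [ 0.5586  0.2427 -0.1707] [[-1.3, 0.4], [-0.6, -0.4], [1.5, 0.1], [1.0, 1.9], [-0.9, 0.4], [0.6, 0.1], [-0.6, 1.2], [-0.7, 1.5], [-0.1, 0.0]]
fence end in jig 0.02899786930781759 -0.09981202366305807
fence end in jig -0.0022988749494157433 -0.09594320025606103
rail end [ 0.42080243 -0.08627043  0.019     ] [ 0.46807543 -0.08577669  0.019     ] 0.04727557730426505
```

View pics/c.png

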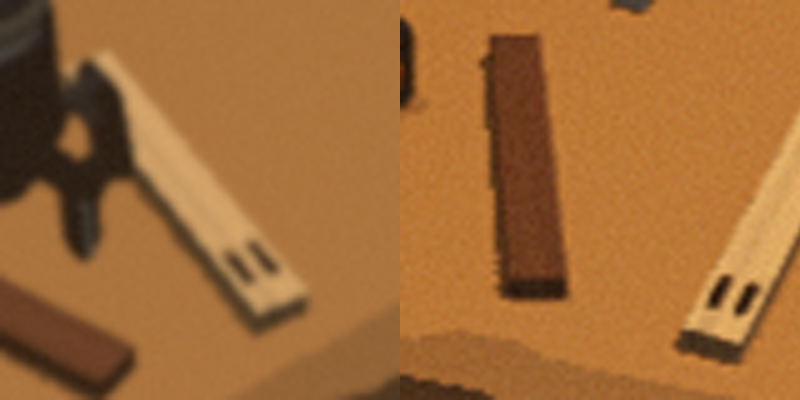

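```bash
python3 - <<'E'
from fit import *
k=lambda u,v,x,y:(x+(u+.5)/5-.5,y+(v+.5)/5-.5)
R=[("side",k(278,330,270,140),(.019,.14,.019)),("side",k(343,343,270,140),(-.019,.14,.019)),("side",(363,161),(-.019,-.14,.019)),("side",(355,159),(.019,-.14,.019)),
("scene",k(258,320,245,115),(.019,.14,.019)),("scene",k(308,297,245,115),(-.019,.14,.019)),("scene",k(110,52,245,115),(-.019,-.14,.019)),("wrist",(88,247),(-.019,.14,.019))]
f=least_squares(res,[.43,-.2,0],args=(R,),loss="soft_l1");print("rail",f.x.round(4),np.round(f.fun.reshape(-1,2),1).tolist())
E
```

```text
rail [ 0.425  -0.2297 -0.0828] [[-0.2, -0.4], [-1.7, 0.7], [0.2, 0.5], [-2.0, -0.3], [-0.3, -0.1], [0.0, 0.6], [1.3, 0.5], [-1.5, 1.5]]
```

```bash
echo '[[[-0.033, -0.036, 0], [0, 0, 0]], [[-0.066, -0.072, 0], [0, 0, 0]], [[-0.1, -0.108, 0], [0, 0, 0]], [[-0.132, -0.144, 0], [0, 0, 0]], [[-0.16, -0.18, 0], [0, 0, 0]]]' > mv.in && python3 -m inch mv.in
echo '[[[-0.025, -0.025, 0.03], [0, 0, 0]], [[-0.045, -0.045, 0.05], [0, 0, 0]], [[-0.068, -0.069, 0.07], [0, 0, 0.083]], [[-0.068, -0.069, 0.07], [0, 0, 0.083]], [[-0.068, -0.069, 0.07], [0, 0, 0.083]]]' > mv.in && python3 -m inch mv.in
python3 - <<'E'
from rig import bot
import cv2,pickle
w=bot.capture("wrist");cv2.imwrite("pics/w1.png",w["img"]);pickle.dump(w,open("W1.pkl","wb"))
E
```

```text
time_s: 1.45
tcp_pos: [0.4934, -0.1617, 0.2315]
orientation: [0.0, 0.707, 0.707, 0.0]
ft_force: [0.4, -0.2, 0.6]
finger_gap: 0.0852
finger_force: 0.0
time_s: 1.95
tcp_pos: [0.4257, -0.2283, 0.1613]
orientation: [-0.0, 0.736, 0.677, 0.0]
ft_force: [0.4, 0.3, 0.4]
finger_gap: 0.0853
finger_force: 0.0
```

View pics/w1.png

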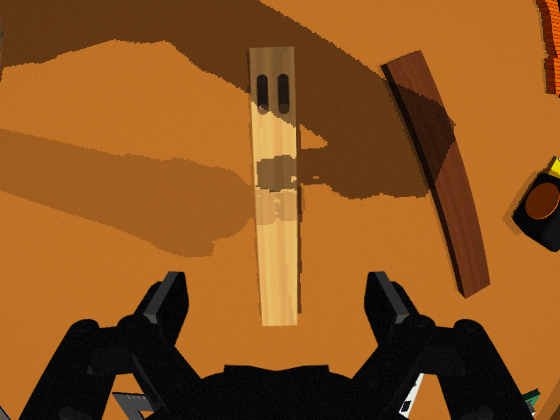

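```bash
python3 - <<'E'
from h import *
import pickle
w=pickle.load(open("W1.pkl","rb"))
c=[hit(w,p,.019,"wrist")[:2] for p in((249,48),(295,47),(297,325),(263,325))]
print(np.round(c,4));c=np.array(c);e=(c[0]+c[1])/2;b=(c[2]+c[3])/2;d=e-b
m=(e+b)/2;print("mid",m,"len",np.linalg.norm(d),"w",np.linalg.norm(c[0]-c[1]),np.linalg.norm(c[2]-c[3]),"yaw",-np.arctan2(d[0],d[1]))
yL=-np.arctan2(*(c[0]-c[3]));yR=-np.arctan2(*(c[1]-c[2]));print(yL,yR)
t=np.array([.4257,-.2283]);x=np.array([.083,.9966]);y=np.array([.9966,-.083]);print("tool dx,dy",(m-t)@x,(m-t)@y)
E
```

```text
[[ 0.4153 -0.0913]
 [ 0.4545 -0.0938]
 [ 0.4381 -0.3729]
 [ 0.4009 -0.3696]]
mid [ 0.42721541 -0.23189871] len 0.2791263859603931 w 0.03935440890791724 0.03729712346897014 yaw -0.05510895360680684
-0.05138734578740971 -0.058819551275333976
tool dx,dy -0.003460696589004692 0.001808946716906426
```

```bash
echo '[[[-0.0035, 0.002, 0.045], [0, 0, -0.028]], [[-0.0035, 0.002, 0.09], [0, 0, -0.028]], [[-0.0035, 0.002, 0.13], [0, 0, -0.028]], [[-0.0035, 0.002, 0.158], [0, 0, -0.028]], [[-0.0035, 0.002, 0.158], [0, 0, -0.028]]]' > mv.in && python3 -m inch mv.in
echo '[[[0, 0, 0], [0, 0, 0]], [[0, 0, 0], [0, 0, 0]], [[0, 0, 0], [0, 0, 0]], [[0, 0, 0], [0, 0, 0]], [[0, 0, 0], [0, 0, 0]]]' > mv.in && python3 -m inch mv.in 0
echo '[[[0, 0, 0], [0, 0, 0]], [[0, 0, 0], [0, 0, 0]], [[0, 0, 0], [0, 0, 0]]]' > mv.in && python3 -m inch mv.in
```

```text
time_s: 2.5
tcp_pos: [0.4271, -0.2295, 0.0007]
orientation: [-0.003, 0.725, 0.688, -0.001]
ft_force: [0.2, 0.9, -0.3]
finger_gap: 0.0855
finger_force: 0.0
time_s: 3.0
tcp_pos: [0.4285, -0.232, 0.0052]
orientation: [0.001, 0.726, 0.687, 0.001]
ft_force: [-2.2, 0.2, 8.5]
finger_gap: 0.0363
finger_force: 61.0
time_s: 3.3
tcp_pos: [0.4285, -0.232, 0.0051]
orientation: [0.001, 0.726, 0.687, 0.001]
ft_force: [-1.4, 1.0, 8.7]
finger_gap: 0.0364
finger_force: 61.0
```

```bash
echo '[[[0, 0, 0], [0, 0, 0]], [[0, 0, 0], [0, 0, 0]], [[0, 0, -0.005], [0, 0, 0]], [[0, 0, -0.005], [0, 0, 0]], [[0, 0, -0.005], [0, 0, 0]]]' > mv.in && python3 -m inch mv.in 0.06
echo '[[[0, 0, 0], [0, 0, 0]], [[0, 0, 0], [0, 0, 0]], [[0, 0, 0], [0, 0, 0]], [[0, 0, 0], [0, 0, 0]], [[0, 0, 0], [0, 0, 0]]]' > mv.in && python3 -m inch mv.in 0
echo '[[[0, 0, -0.03], [0, 0, 0]], [[0, 0, -0.06], [0, 0, 0]], [[0, 0, -0.09], [0, 0, 0]], [[0, 0, -0.09], [0, 0, 0]], [[0, 0, -0.09], [0, 0, 0]]]' > mv.in && python3 -m inch mv.in
python3 - <<'E'
from rig import bot
import cv2,pickle
w=bot.capture("wrist");cv2.imwrite("pics/w2.png",w["img"]);pickle.dump(w,open("W2.pkl","wb"))
s=bot.get_state();print(s["tcp_pos"],s["orientation"],s["ft_force"],s["moment"])
E
```

```text
time_s: 3.8
tcp_pos: [0.4279, -0.2317, 0.0085]
orientation: [0.0, 0.726, 0.687, 0.0]
ft_force: [-0.7, 0.8, 0.5]
finger_gap: 0.0602
finger_force: 0.0
time_s: 4.3
tcp_pos: [0.428, -0.2317, 0.0087]
orientation: [0.0, 0.726, 0.687, 0.0]
ft_force: [0.5, 1.6, 5.6]
finger_gap: 0.0365
finger_force: 60.4
time_s: 4.8
tcp_pos: [0.4275, -0.2314, 0.0982]
orientation: [0.0, 0.726, 0.687, 0.0]
ft_force: [-0.1, -0.3, -1.9]
finger_gap: 0.0362
finger_force: 61.3
[ 0.42677935 -0.23111041  0.09730511] [-9.90443281e-04  7.26248207e-01  6.87431761e-01 -3.67623019e-04] [-0.4643282  -0.27343512 -2.4627023 ] [-0.00386266  0.02771208  0.05046205]
```

View pics/w2.png

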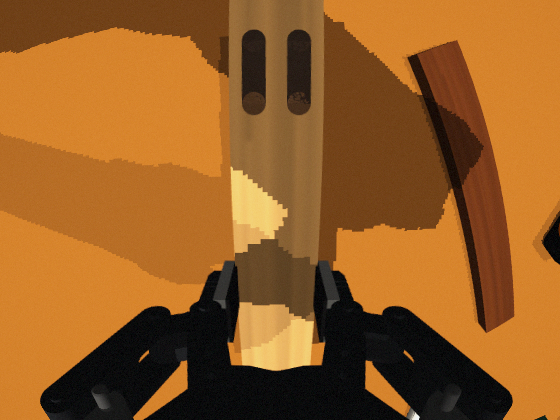

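```bash
echo '[[[0.045, 0.009, 0], [0, 0, 0.02]], [[0.09, 0.018, 0], [0, 0, 0.04]], [[0.135, 0.027, 0], [0, 0, 0.06]], [[0.18, 0.036, 0], [0, 0, 0.08]], [[0.225, 0.045, 0], [0, 0, 0.1]]]' > mv.in && python3 -m inch mv.in
echo '[[[0.04, 0.012, 0], [0, 0, 0.016]], [[0.07, 0.013, 0], [0, 0, 0.016]], [[0.07, 0.013, 0], [0, 0, 0.016]], [[0.07, 0.013, 0], [0, 0, 0.016]]]' > mv.in && python3 -m inch mv.in
python3 - <<'E'
from rig import bot
import cv2,pickle
w=bot.capture("wrist");cv2.imwrite("pics/w3.png",w["img"]);pickle.dump(w,open("W3.pkl","wb"))
s=bot.get_state();print(s["tcp_pos"],s["orientation"],s["ft_force"],s["moment"])
E
```

```text
time_s: 5.35
tcp_pos: [0.4838, -0.0077, 0.0965]
orientation: [-0.001, 0.76, 0.65, -0.001]
ft_force: [1.7, -0.4, -2.3]
finger_gap: 0.0362
finger_force: 61.2
time_s: 5.75
tcp_pos: [0.5073, 0.058, 0.0965]
orientation: [-0.001, 0.764, 0.645, -0.002]
ft_force: [-0.4, 0.3, -0.6]
finger_gap: 0.0364
finger_force: 61.2
[0.50730727 0.05680879 0.09674557] [-6.74679220e-04  7.65017587e-01  6.44006658e-01 -1.74979248e-03] [-0.69982378  0.19784048 -1.94674219] [-0.03208611  0.01563176  0.00504485]
```

View pics/w3.png

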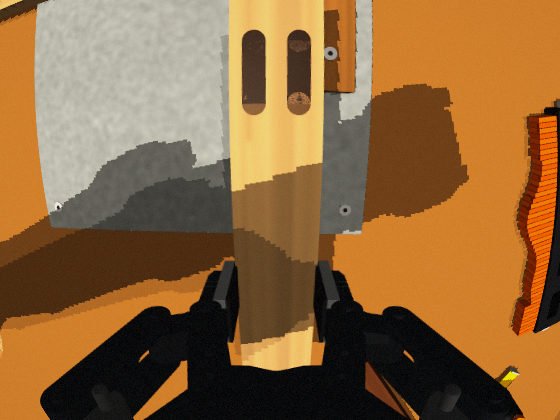

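```bash
python3 - <<'E'
from fit import *
P["w3"]=None
import fit
W=pickle.load(open("W3.pkl","rb"))
O=[((50,227),(-.22,-.2,.012)),((361,234),(.05,-.2,.012)),((355,92),(.034,-.095,.028))]
for z,(uv,X) in zip((.012,.012,.028),O): print(hit(W,uv,z,"wrist").round(4))
def r2(q,ob,k=1):
    c,s=np.cos(q[2]),np.sin(q[2])
    return np.concatenate([proj(W,[q[0]+c*X[0]-s*X[1],q[1]+s*X[0]+c*X[1],X[2]],"wrist")-uv for uv,X in ob])
f=least_squares(r2,[.5586,.2427,-.17],args=(O,));print(f.x,f.fun.round(1))
J2=[o for i,o in enumerate(J) if i not in(7,8)]
g=least_squares(lambda q:np.r_[r2(q,O),res(q,J2)],f.x,loss="soft_l1");print(g.x,g.fun.round(1))
# rail held: edges in image -> yaw & lateral at rail top z
q=g.x
z=.0967-.0087+.019
e=[hit(W,p,z,"wrist")[:2] for p in((229,30),(324,30),(233,230),(319,230))]
m=(e[0]+e[1])/2-(e[2]+e[3])/2;print("rail yaw",-np.arctan2(*m),"widths",np.linalg.norm(e[0]-e[1]),np.linalg.norm(e[2]-e[3]))
ce=(e[2]+e[3])/2;t=np.array([.5073,.0575]);u=m/np.linalg.norm(m);n=np.array([u[1],-u[0]]);print("lateral centre vs tcp",(ce-t)@n)
print("tool yaw",np.pi/2-2*np.arctan2(.7650,.6440))
E
```

```text
[0.3053 0.0846 0.012 ]
[0.5709 0.0362 0.012 ]
[0.5742 0.1423 0.028 ]
[ 0.5577747   0.24187345 -0.18059964] [ 0.  -0.1  0.1  0.1 -0.1 -0. ]
[ 0.557564    0.24188968 -0.17763398] [ 0.5  0.6  0.6 -0.1 -0.  -0.1 -0.8 -0.2  0.1 -0.5  1.6  0.3  0.7  1.5
 -0.4  0.6  1.   0.4 -0.5  0.8 -2.6  2.4 -1.1 -0.4]
rail yaw -0.17047422435400567 widths 0.03788994646327575 0.03779530983470842
lateral centre vs tcp 0.0009276868304962262
tool yaw -0.17133266151120008
```

```bash
echo '[[[0.013, -0.005, 0.025], [0, 0, 0.008]], [[0.0255, -0.01, 0.05], [0, 0, 0.008]], [[0.0255, -0.01, 0.068], [0, 0, 0.008]], [[0.0255, -0.01, 0.072], [0, 0, 0.008]], [[0.0255, -0.01, 0.072], [0, 0, 0.008]]]' > mv.in && python3 -m inch mv.in
echo '[[[0, 0, 0.001], [0, 0, 0]], [[0, 0, 0.002], [0, 0, 0]], [[0, 0, 0.003], [0, 0, 0]], [[0, 0, 0.003], [0, 0, 0]]]' > mv.in && python3 -m inch mv.in
```

```text
time_s: 6.3
tcp_pos: [0.5025, 0.0828, 0.0256]
orientation: [-0.0, 0.768, 0.64, -0.001]
ft_force: [0.3, -1.1, -1.7]
finger_gap: 0.0362
finger_force: 61.2
time_s: 6.7
tcp_pos: [0.5034, 0.0845, 0.0237]
orientation: [0.0, 0.768, 0.641, 0.0]
ft_force: [-0.3, -0.6, -2.6]
finger_gap: 0.036
finger_force: 61.2
```

```bash
echo '[[[0, 0, 0.001], [0, 0, 0]], [[0, 0, 0.002], [0, 0, 0]], [[0, 0, 0.002], [0, 0, 0]]]' > mv.in && python3 -m inch mv.in; echo '[[[0, 0, 0.001], [0, 0, 0]], [[0, 0, 0.001], [0, 0, 0]], [[0, 0, 0.001], [0, 0, 0]]]' > mv.in && python3 -m inch mv.in
```

```text
time_s: 7.0
tcp_pos: [0.503, 0.0846, 0.0212]
orientation: [-0.0, 0.767, 0.641, -0.0]
ft_force: [-0.4, -0.3, -2.0]
finger_gap: 0.036
finger_force: 61.2
time_s: 7.3
tcp_pos: [0.5032, 0.0846, 0.0207]
orientation: [0.0, 0.767, 0.641, 0.0]
ft_force: [-2.1, 0.0, 4.4]
finger_gap: 0.0363
finger_force: 61.9
```

```bash
echo '[[[0, 0.001, -0.0005], [0, 0, 0]], [[0, 0.002, -0.0005], [0, 0, 0]], [[0, 0.003, -0.0005], [0, 0, 0]], [[0, 0.003, -0.0005], [0, 0, 0]]]' > mv.in && python3 -m inch mv.in; echo '[[[0, 0.0005, 0], [0, 0, 0]], [[0, 0.001, 0], [0, 0, 0]], [[0, 0.001, 0], [0, 0, 0]]]' > mv.in && python3 -m inch mv.in; echo '[[[0, 0.0005, 0], [0, 0, 0]], [[0, 0.001, 0], [0, 0, 0]], [[0, 0.001, 0], [0, 0, 0]]]' > mv.in && python3 -m inch mv.in
```

```text
time_s: 7.7
tcp_pos: [0.5054, 0.0842, 0.0207]
orientation: [-0.0, 0.767, 0.641, -0.001]
ft_force: [-2.5, -0.1, 1.8]
finger_gap: 0.0358
finger_force: 61.6
time_s: 8.0
tcp_pos: [0.5077, 0.0837, 0.0207]
orientation: [0.0, 0.768, 0.641, 0.0]
ft_force: [-0.3, -0.6, -1.2]
finger_gap: 0.0361
finger_force: 61.4
time_s: 8.3
tcp_pos: [0.5084, 0.0836, 0.0208]
orientation: [0.0, 0.768, 0.641, 0.0]
ft_force: [1.1, 0.3, -3.3]
finger_gap: 0.0358
finger_force: 61.3
```

```bash
for i in 1 2; do echo '[[[0, 0.0005, 0], [0, 0, 0]], [[0, 0.001, 0], [0, 0, 0]], [[0, 0.001, 0], [0, 0, 0]]]' > mv.in && python3 -m inch mv.in | grep -E 'tcp|orien|ft'; done
```

```text
tcp_pos: [0.5088, 0.0835, 0.0207]
orientation: [-0.0, 0.767, 0.641, -0.0]
ft_force: [-0.8, -0.3, -2.3]
tcp_pos: [0.5089, 0.0834, 0.0207]
orientation: [-0.001, 0.767, 0.641, -0.001]
ft_force: [-4.6, 1.1, 2.1]
```

```bash
echo '[[[0, 0.0005, 0], [0, 0, 0]], [[0, 0.001, 0], [0, 0, 0]], [[0, 0.001, 0], [0, 0, 0]], [[0, 0.001, 0], [0, 0, 0]]]' > mv.in && python3 -m inch mv.in | grep -E 'tcp|orien|ft'; python3 - <<'E'
from rig import bot
import numpy as np,pickle,cv2
from h import *
s=bot.get_state();print(s["orientation"],s["tcp_pos"],s["ft_force"],s["moment"])
for n in("scene","side"):
    p=bot.capture(n);pickle.dump(p,open(n+"1.pkl","wb"))
w=bot.capture("wrist");pickle.dump(w,open("W4.pkl","wb"))
cv2.imwrite("pics/w4.png",w["img"])
E
```

```text
tcp_pos: [0.509, 0.0834, 0.0207]
orientation: [-0.001, 0.767, 0.641, -0.002]
ft_force: [-6.6, 1.2, 5.4]
[-0.00119945  0.76719328  0.6414128  -0.00162989] [0.50896329 0.08342209 0.02074928] [-6.55980982  1.24227443  5.36304485] [0.26062937 1.51585887 0.16828613]
```

View pics/w4.png

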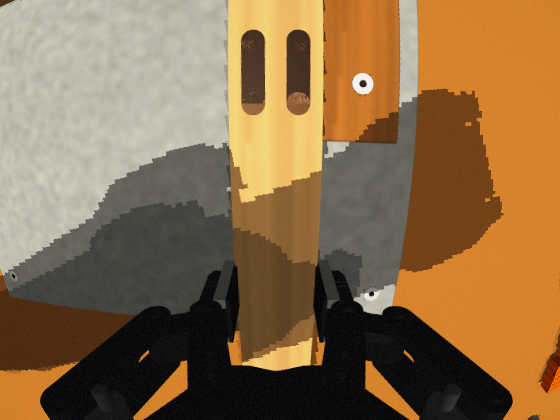

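```bash
echo '[[[0.004, -0.0005, -0.0003], [0, 0, 0.004]], [[0.008, -0.0005, -0.0003], [0, 0, 0.004]], [[0.012, -0.0005, -0.0003], [0, 0, 0.004]], [[0.016, -0.0005, -0.0003], [0, 0, 0.004]], [[0.018, -0.0005, -0.0003], [0, 0, 0.004]]]' > mv.in && python3 -m inch mv.in | grep -E 'tcp|orien|ft'; echo '[[[0, 0, 0], [0, 0, 0]], [[0, 0, 0], [0, 0, 0]]]' > mv.in && python3 -m inch mv.in | grep -E 'tcp|orien|ft'
cat > st.py <<'E'
from rig import bot
import numpy as np
s=bot.get_state();q=s["orientation"];f=s["ft_force"];y=.1785
print(s["time_s"],s["tcp_pos"].round(4),"yaw",round(np.pi/2-2*np.arctan2(q[1],q[2]),4),"F jig x,y,z",round(f[0]*np.cos(y)-f[1]*np.sin(y),1),round(f[0]*np.sin(y)+f[1]*np.cos(y),1),round(f[2],1),"M",s["moment"].round(2),"grip",s["finger_force"])
E
python3 st.py
```

```text
tcp_pos: [0.5111, 0.0969, 0.0207]
orientation: [0.0, 0.769, 0.639, -0.004]
ft_force: [-6.8, -8.6, 6.6]
tcp_pos: [0.5112, 0.0972, 0.0207]
orientation: [0.0, 0.769, 0.639, -0.004]
ft_force: [-7.6, -6.8, 5.3]
10.15 [0.5112 0.0972 0.0207] yaw -0.1835 F jig x,y,z -6.3 -8.1 5.3 M [-1.49  1.49  0.43] grip 62.10308253765106
```

```bash
echo '[[[0, -0.0008, -0.0008], [0, 0, -0.002]], [[0, -0.0008, -0.0008], [0, 0, -0.002]], [[0, -0.0008, -0.0008], [0, 0, -0.002]]]' > mv.in && python3 -m inch mv.in | grep -E 'tcp'; python3 st.py;  echo '[[[0.001, 0, 0], [0, 0, 0]], [[0.002, 0, 0], [0, 0, 0]], [[0.002, 0, 0], [0, 0, 0]]]' > mv.in && python3 -m inch mv.in | grep -E 'tcp'; python3 st.py
```

```text
tcp_pos: [0.5119, 0.1005, 0.0214]
10.45 [0.5119 0.1005 0.0214] yaw -0.181 F jig x,y,z -4.5 -3.0 -1.7 M [-0.43  1.04  0.2 ] grip 61.241594552993774
tcp_pos: [0.5123, 0.1029, 0.0214]
10.75 [0.5123 0.1029 0.0214] yaw -0.1805 F jig x,y,z -4.0 -2.3 -1.5 M [-0.35  1.13  0.19] grip 61.23783051967621
```

```bash
echo '[[[0.001, 0, 0.0004], [0, 0, 0]], [[0.002, 0, 0.0004], [0, 0, 0]], [[0.003, 0, 0.0004], [0, 0, 0]], [[0.003, 0, 0.0004], [0, 0, 0]]]' > mv.in && python3 -m inch mv.in | grep -E 'tcp'; python3 st.py;  echo '[[[0.0005, 0, 0], [0, 0, 0]], [[0.001, 0, 0], [0, 0, 0]], [[0.001, 0, 0], [0, 0, 0]]]' > mv.in && python3 -m inch mv.in | grep -E 'tcp'; python3 st.py
```

```text
tcp_pos: [0.5129, 0.1059, 0.021]
11.15 [0.5129 0.1059 0.021 ] yaw -0.1806 F jig x,y,z -4.1 -2.7 -2.9 M [-0.3  1.1  0.2] grip 61.28887474536896
tcp_pos: [0.513, 0.1068, 0.021]
11.45 [0.513  0.1068 0.021 ] yaw -0.1808 F jig x,y,z -5.0 -2.8 -1.3 M [-0.41  1.05  0.15] grip 61.2901908159256
```

```bash
for i in 1 2 3; do echo '[[[0, 0, 0.0001], [0, 0, 0.003]], [[0, 0, 0.0001], [0, 0, 0.003]], [[0, 0, 0.0001], [0, 0, 0.003]]]' > mv.in && python3 -m inch mv.in | grep -E 'tcp'; python3 st.py; done
```

```text
tcp_pos: [0.5129, 0.1068, 0.0209]
11.75 [0.5129 0.1068 0.0209] yaw -0.183 F jig x,y,z -3.9 -1.9 -1.6 M [-0.42  1.1   0.31] grip 61.30531847476959
tcp_pos: [0.5129, 0.1069, 0.0208]
12.05 [0.5129 0.1069 0.0208] yaw -0.185 F jig x,y,z -4.9 -2.9 -2.1 M [-0.45  1.09  0.48] grip 61.318620443344116
tcp_pos: [0.5128, 0.1069, 0.0208]
12.35 [0.5128 0.1069 0.0208] yaw -0.1873 F jig x,y,z -4.1 -2.5 -1.8 M [-0.43  1.17  0.6 ] grip 61.41267478466034
```

```bash
echo '[[[0, 0, 0.0002], [0, 0, -0.003]], [[0.0005, 0, 0.0002], [0, 0, -0.003]], [[0.001, 0, 0.0002], [0, 0, -0.003]], [[0.001, 0, 0.0002], [0, 0, -0.003]]]' > mv.in && python3 -m inch mv.in | grep -E 'tcp'; python3 st.py;  for i in 1 2; do echo '[[[0.0005, 0, 0], [0, 0, 0]], [[0.001, 0, 0], [0, 0, 0]], [[0.001, 0, 0], [0, 0, 0]]]' > mv.in && python3 -m inch mv.in | grep -E 'tcp'; python3 st.py; done
```

```text
tcp_pos: [0.5129, 0.107, 0.0207]
12.75 [0.5129 0.107  0.0207] yaw -0.1853 F jig x,y,z -5.4 -5.4 1.2 M [-0.78  1.2   0.51] grip 61.67671322822571
tcp_pos: [0.513, 0.1074, 0.0207]
13.05 [0.513  0.1074 0.0207] yaw -0.1856 F jig x,y,z -5.9 -5.8 2.3 M [-1.07  1.3   0.51] grip 61.745123863220215
tcp_pos: [0.5131, 0.1077, 0.0207]
13.35 [0.5131 0.1077 0.0207] yaw -0.1859 F jig x,y,z -5.1 -7.5 3.6 M [-1.32  1.35  0.63] grip 61.81373119354248
```

```bash
echo '[[[0, -0.0003, -0.0005], [0, 0, 0]], [[0, -0.0003, -0.0005], [0, 0, 0]], [[0, -0.0003, -0.0005], [0, 0, 0]]]' > mv.in && python3 -m inch mv.in | grep -E 'tcp'; python3 st.py;  for i in 1; do echo '[[[0.0005, 0, 0], [0, 0, 0]], [[0.001, 0, 0], [0, 0, 0]], [[0.001, 0, 0], [0, 0, 0]]]' > mv.in && python3 -m inch mv.in | grep -E 'tcp'; python3 st.py; done
```

```text
tcp_pos: [0.513, 0.1077, 0.0209]
13.65 [0.513  0.1077 0.0209] yaw -0.1861 F jig x,y,z -3.8 -6.5 -1.8 M [-1.28  1.06  0.5 ] grip 61.36102795600891
tcp_pos: [0.513, 0.1077, 0.0208]
13.95 [0.513  0.1077 0.0208] yaw -0.1866 F jig x,y,z -4.0 -8.0 -0.6 M [-1.63  1.11  0.61] grip 61.4213365316391
```

```bash
cat >> st.py <<'E'
from scipy.spatial.transform import Rotation as R
Z=R.from_quat([q[1],q[2],q[3],q[0]]).as_matrix()[:,2];print("tool z tilt x,y mrad",(Z[:2]*1000).round(1))
E
for i in 1 2; do echo '[[[0.0005, 0, 0], [0, 0, 0]], [[0.001, 0, 0], [0, 0, 0]], [[0.001, 0, 0], [0, 0, 0]]]' > mv.in && python3 -m inch mv.in | grep -E 'time'; python3 st.py; done
python3 - <<'E'
from rig import bot
import cv2,numpy as np,pickle
a=bot.capture("scene");b=bot.capture("side");w=bot.capture("wrist")
pickle.dump((a,b,w),open("P5.pkl","wb"))
A=cv2.resize(a["img"][190:300,280:380],None,fx=4,fy=4,interpolation=cv2.INTER_CUBIC);B=cv2.resize(b["img"][225:335,220:320],None,fx=4,fy=4,interpolation=cv2.INTER_CUBIC)
cv2.imwrite("pics/d.png",np.hstack([A,B]))
E
```

```text
time_s: 14.25
14.25 [0.513  0.1077 0.0208] yaw -0.1869 F jig x,y,z -3.2 -10.7 0.1 M [-2.05  1.11  0.63] grip 61.52951896190643
tool z tilt x,y mrad [-4.4 -5.7]
time_s: 14.55
14.55 [0.513  0.1077 0.0208] yaw -0.1873 F jig x,y,z -3.0 -12.9 2.0 M [-2.45  1.15  0.67] grip 61.64405107498169
tool z tilt x,y mrad [-5.  -6.9]
```

View pics/d.png

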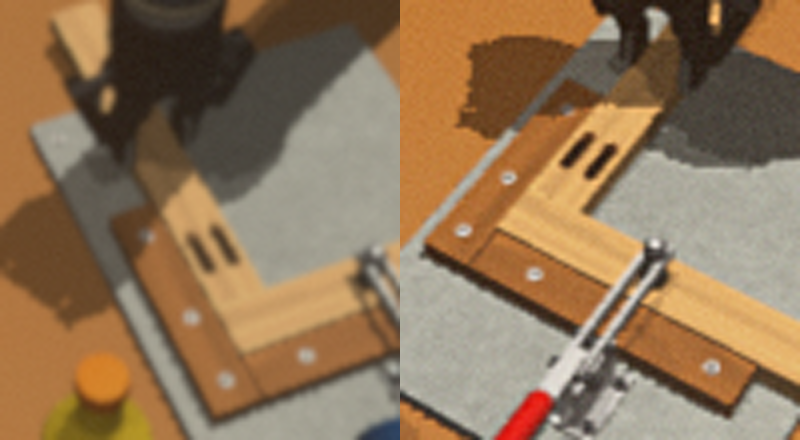

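```bash
echo '[[[0, 0, 0], [0, 0, -0.002]], [[0, 0.0003, 0], [0, 0, -0.004]], [[0, 0.0003, 0], [0, 0, -0.004]]]' > mv.in && python3 -m inch mv.in | grep -E 'time'; python3 st.py; python3 - <<'E'
from rig import bot
import cv2,numpy as np,pickle
w=bot.capture("wrist");pickle.dump(w,open("W6.pkl","wb"))
A=cv2.resize(w["img"][0:200,190:430],None,fx=3,fy=3,interpolation=cv2.INTER_CUBIC)
cv2.imwrite("pics/e.png",A)
E
python3 st.py
```

```text
time_s: 15.0
15.0 [0.5131 0.1078 0.0208] yaw -0.1845 F jig x,y,z -4.1 -13.3 1.6 M [-2.39  1.23  0.41] grip 61.664793491363525
tool z tilt x,y mrad [-5.5 -6.5]
15.05 [0.513  0.1077 0.0208] yaw -0.1845 F jig x,y,z -5.1 -13.0 2.2 M [-2.43  1.29  0.48] grip 61.6531902551651
tool z tilt x,y mrad [-5.5 -6.6]
```

View pics/e.png

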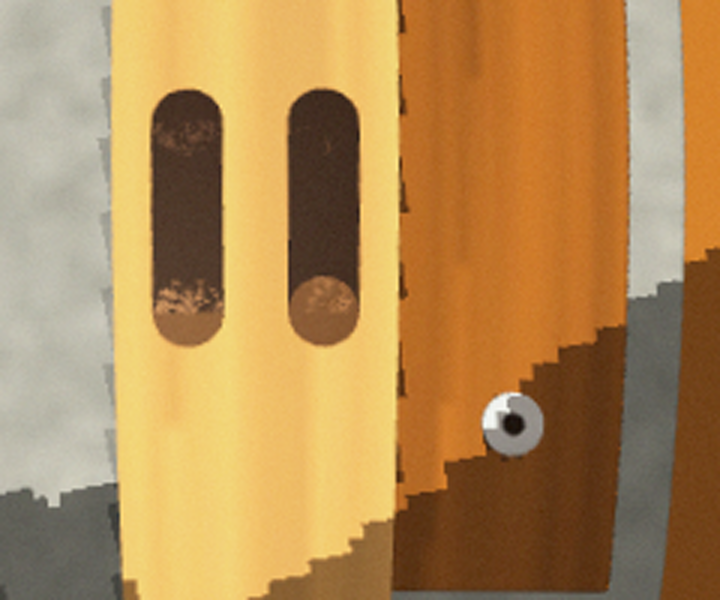

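```bash
echo '[[[0, 0, 0], [-0.002, 0.003, 0]], [[0, 0, 0.0001], [-0.005, 0.006, 0]], [[0, 0, 0.0001], [-0.005, 0.006, 0]], [[0, 0, 0.0001], [-0.005, 0.006, 0]]]' > mv.in && python3 -m inch mv.in | grep -E 'time'; python3 st.py
```

```text
time_s: 15.45
15.45 [0.513  0.1078 0.0207] yaw -0.1846 F jig x,y,z -3.8 -11.9 1.9 M [-2.45  1.41  0.4 ] grip 61.73163414001465
tool z tilt x,y mrad [ 0.4 -1.5]
```

```bash
for i in 1 2 3 4 5 6; do echo '[[[0, 0, 0], [0, 0, 0]], [[0, 0, 0], [0, 0, 0]], [[0, 0, 0], [0, 0, 0]], [[0, 0, 0], [0, 0, 0]], [[0, 0, 0], [0, 0, 0]]]' > mv.in && python3 -m inch mv.in | grep -E 'XX'; python3 st.py|head -1; done
```

```text
15.95 [0.513  0.1078 0.0207] yaw -0.1846 F jig x,y,z -4.5 -11.5 1.9 M [-2.38  1.43  0.47] grip 61.736374497413635
16.45 [0.513  0.1077 0.0207] yaw -0.1846 F jig x,y,z -4.5 -12.4 1.3 M [-2.47  1.47  0.41] grip 61.73583269119263
16.95 [0.513  0.1078 0.0207] yaw -0.1846 F jig x,y,z -4.3 -11.3 1.5 M [-2.42  1.48  0.38] grip 61.73574686050415
17.45 [0.513  0.1078 0.0207] yaw -0.1846 F jig x,y,z -4.6 -11.6 2.7 M [-2.39  1.42  0.44] grip 61.73582911491394
17.95 [0.513  0.1078 0.0207] yaw -0.1846 F jig x,y,z -4.0 -11.9 2.5 M [-2.44  1.39  0.37] grip 61.73614203929901
18.45 [0.513  0.1078 0.0207] yaw -0.1846 F jig x,y,z -3.7 -12.8 2.3 M [-2.45  1.47  0.47] grip 61.736024022102356
```

```bash
echo '[[[0.0002, 0, 0], [0, 0, 0]], [[0.0003, 0, 0], [0, 0, 0]], [[0.0003, 0, 0], [0, 0, 0]], [[0.0003, 0, 0], [0, 0, 0]], [[0.0003, 0, 0], [0, 0, 0]]]' > mv.in && python3 -m inch mv.in | grep XX; for i in 1 2 3 4 5 6 7; do echo '[[[0, 0, 0], [0, 0, 0]], [[0, 0, 0], [0, 0, 0]], [[0, 0, 0], [0, 0, 0]], [[0, 0, 0], [0, 0, 0]], [[0, 0, 0], [0, 0, 0]]]' > mv.in && python3 -m inch mv.in | grep -E 'XX'; python3 st.py|head -1; done; python3 -c "
from rig import bot;print(bot.close_job())"
```

```text
19.45 [0.513  0.1078 0.0207] yaw -0.1847 F jig x,y,z -5.1 -12.5 2.9 M [-2.61  1.45  0.44] grip 61.77105367183685
19.95 [0.513  0.1078 0.0207] yaw -0.1847 F jig x,y,z -5.1 -12.3 2.0 M [-2.51  1.49  0.43] grip 61.770808696746826
20.45 [0.5131 0.1078 0.0208] yaw -0.1847 F jig x,y,z -4.5 -12.2 2.7 M [-2.54  1.54  0.46] grip 61.7710143327713
20.95 [0.513  0.1078 0.0207] yaw -0.1848 F jig x,y,z -4.3 -12.4 2.5 M [-2.57  1.48  0.45] grip 61.77147567272186
21.45 [0.513  0.1078 0.0207] yaw -0.1847 F jig x,y,z -3.8 -12.7 1.7 M [-2.56  1.48  0.39] grip 61.77135944366455
21.95 [0.513  0.1078 0.0207] yaw -0.1847 F jig x,y,z -3.3 -12.8 2.8 M [-2.51  1.43  0.42] grip 61.771191358566284
22.45 [0.513  0.1078 0.0207] yaw -0.1847 F jig x,y,z -4.7 -12.5 2.6 M [-2.59  1.46  0.43] grip 61.77095174789429
the job is handed in; nothing more can be done
None
```

The rail lies flat in the jig, holes up, snug along the end fence and butted against the stile; the hand is still gripping it and pressing at about 12.5 N, steady for several seconds, and the job is handed in.

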